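Swipe-test an S-shaped touch strip on a sprung circuit board

ROBOT

A 6-joint arm with a two-finger parallel gripper is mounted at the origin on the work surface. World frame = base frame: x ahead of the robot, y to its left, z up, the work surface at z = 0. Lengths are in m, angles in rad, forces in N, time in s.
With the tool pointing down it reaches from about 0.325 to 0.9 m from the base axis. Payload 3.5 kg.
Tool frame: the origin (TCP) lies on the centre line of the jaws, within the pads' length; the fingertips stand 8 mm ahead of it and the grasp point (between the pads) lies 11 mm behind it; z points along the fingers, y is the direction in which the jaws open and shut (so a half turn about z gives the same grasp; the last joint's range is limited). The gripper opens to 85 mm and grips with 20 to 120 N. Pads are 22 mm wide; open, the fingers measure 114 mm over their backs; the gripper's body (76 mm by 85 mm) begins 54 mm behind the grasp point. The pads swing forward as they close: fully open they stand 13 mm farther back than shut.
Start: joints at [1.226, 0.276, -0.026, 1.268, 0, 1.467], TCP at [0.15, 0.607, 0.239] pointing down, gripper open.
Joint ranges: [-3.12, 3.12], [-0.85, 1.88], [-1.08, 1.24], [-1.95, 2.15], [-1.57, 1.53], [-3.14, 3.14]. Speed limits (rad/s): [2.57, 2.57, 3.14, 3.14, 3.14, 3.14].

INTERFACE

Orientations are given as a unit quaternion [x, y, z, w].
In Python, from station import ctrl, claw, kinematics, eyes gives the robot as it stands. Calls block until the motion is done:
- ctrl.goto(position, orientation): joint-space move of the TCP to a pose.
- ctrl.servo_line(position, frame=None, vel=0.15): straight line of the TCP; frame=None keeps the orientation; vel is the mean speed in m/s.
- ctrl.goto_joints(angles): joint-space move.
- claw.command_gripper(opening, f_grip=None): opening from 0.0 (shut) to 1.0 (fully open); f_grip is the grip in N (None keeps the last); returns when the fingers have stopped.
- ctrl.pause(seconds).
- kinematics.inverse_kinematics(position, orientation): joint angles nearest the present ones, or None.
- eyes.grab_frame(name): name is "side" or "top"; returns the picture (384x512x3 uint8, red, green, blue); there is no depth.
- eyes.get_calibration(name): a dict with "intrinsics" (3x3 intrinsics, pixels), "R" (3x3) and "t" (3): a world point X has camera coordinates R X + t. Camera axes: x right, y down, z forward; pixel columns grow to the right and rows downward; lengths in m; the calibration is good to about 2 mm. A picture is of the moment at which its call begins. get_calibration takes no time and is no camera call.
A pose or a line that the arm cannot do raises ctrl.Unreachable and nothing moves.
- ctrl.finish_job(): hands the job in, once; it reports no verdict.
Readings, each from a call of its own:
- ctrl.read_clock(): time.
- ctrl.read_qpos(): joint angles.
- ctrl.read_dq(): joint speeds.
- ctrl.read_effort(): joint torques, N m.
- ctrl.read_tool_pos(): TCP position.
- ctrl.read_ee_rot(): TCP orientation.
- ctrl.read_contact_force(): force on the tool from outside, world axes, zero at the start.
- ctrl.read_moment(): the same for the moment, N m.
- ctrl.read_gripper_width(): opening from 0.0 (shut) to 1.0 (fully open).
Only numpy, scipy, OpenCV 4.12 (cv2) and the standard library are available. Lean on these libraries where they do the work, as an engineer would, in place of code of your own. Each camera call takes 0.05 s, during which the arm holds its last target.

TASK

Test the touch strip on the blue circuit board: with the tips of the shut fingers, pointing straight down, touch the green pad so that the board sinks a little on its springs, then slide the fingertips along the middle of the S-shaped copper strip to the red pad, without lifting off on the way, leaving the strip or pressing the board down to its stop. Finish while still holding the red pad lightly pressed. Only touch: do not lift the board, and leave the cup, jar and spool where they stand.

Things in the scene. Friction and masses are not known exactly. Their poses are not given: they have to be found in the camera images.
- panel (a joint): How far the blue circuit board is pushed down on its springs, m. 0 = floating at rest, grows as it is pressed down (soft: 0.4 N per mm, so 5 mm takes 2 N), bottom stop at 0.015. Negative = pulled up. The board stays level and can only move up and down.
- cradle: Aluminium test cradle, 250 x 160 mm, fixed to the bench at any angle; origin under its centre, on the work surface, x along its length, z up. On springs over it floats the blue board: 212 x 124 mm, 4 mm thick, flat top 40 mm above the work surface at rest (chips on it are flush). Four steel posts at the corners stand 6 mm above the board.
- strip: The touch strip on the board: an S-shaped black rail with copper bars across it, 22 mm wide, raised 2 mm above the board, from the round green pad to the round red pad; it moves with the board. Origin on the board's top face at the board's centre, axes as the cradle's.
- green_end (a point): Centre of the round green pad (25 mm across) where the touch strip begins, on the strip's top face, 42 mm above the work surface at rest; it sinks with the board. Seen from above it lies at (-75, 0) mm in the cradle's frame, whose axes all these points share.
- strip1 (a point): Point 1 of 5 along the middle of the S-shaped strip of copper bars (19 mm wide), counted from the green pad, at (-53, 26) mm in the cradle's frame, on the strip's top face. Neighbouring points are about 32 mm apart along the strip.
- strip2 (a point): Point 2 of 5 along the middle of the S-shaped strip of copper bars (19 mm wide), counted from the green pad, at (-22, 26) mm in the cradle's frame, on the strip's top face. Neighbouring points are about 32 mm apart along the strip.
- strip3 (a point): Point 3 of 5 along the middle of the S-shaped strip of copper bars (19 mm wide), counted from the green pad, at (0, -0) mm in the cradle's frame, on the strip's top face. Neighbouring points are about 32 mm apart along the strip.
- strip4 (a point): Point 4 of 5 along the middle of the S-shaped strip of copper bars (19 mm wide), counted from the green pad, at (22, -26) mm in the cradle's frame, on the strip's top face. Neighbouring points are about 32 mm apart along the strip.
- strip5 (a point): Point 5 of 5 along the middle of the S-shaped strip of copper bars (19 mm wide), counted from the green pad, at (53, -26) mm in the cradle's frame, on the strip's top face. Neighbouring points are about 32 mm apart along the strip.
- red_end (a point): Centre of the round red pad (25 mm across) where the copper strip ends, at (75, -0) mm in the cradle's frame, on the strip's top face.
- cup: Bystander: loose square orange plastic cup, 46 x 46 x 22 mm, standing beside the cradle. Origin under its centre.
- jar: Bystander: loose small jar with white cap, 40 mm across, 45 mm tall, beside the cradle. Origin under its centre.
- spool: Bystander: loose aluminium solder spool standing on end, 48 mm across, 32 mm tall, beside the cradle. Origin under its centre.

How it is judged:
By the outcome, as a careful person would: the job done as asked, in the order asked, and still so for the second after the job is handed in, while the arm keeps its last pose, push and grip.
It also fails if it takes over 48 s, if anything falls off the work surface, if the arm or the gripper's body presses on something with over 40 N, if the wrist force passes 120 N, or if a joint passes its speed limit or range.

## Working session

There is one attempt and no reset: what is moved stays moved. The work goes in short steps, each a Python script; the robot and the scene stay as the last script left them, time stands still between calls to the robot, and variables do not carry over. Pictures are saved under pics/ and viewed, and the job is handed in when it is done.

```bash
mkdir -p pics; python3 - <<'E'
from station import ctrl, claw, kinematics, eyes
import cv2
for n in("top","side"):
    im=eyes.grab_frame(n); cv2.imwrite(f"pics/{n}0.png",im[:,:,::-1]); c=eyes.get_calibration(n); print(n,c)
print(ctrl.read_clock(),ctrl.read_tool_pos(),ctrl.read_ee_rot(),ctrl.read_contact_force())
E
```

```text
top {'intrinsics': array([[396.79005772,   0.        , 256.68468706],
       [  0.        , 396.79005772, 188.39532968],
       [  0.        ,   0.        ,   1.        ]]), 'R': array([[-0.02403692, -0.99967732, -0.00821436],
       [-0.98611858,  0.02505965, -0.16414065],
       [ 0.16429353,  0.00415489, -0.98640274]]), 't': array([0.08003825, 0.57653036, 0.75908393])}
side {'intrinsics': array([[487.80723357,   0.        , 263.72103702],
       [  0.        , 487.80723357, 200.93322548],
       [  0.        ,   0.        ,   1.        ]]), 'R': array([[-0.99149266, -0.12983617, -0.00921249],
       [-0.09386445,  0.76223827, -0.64045475],
       [ 0.09017631, -0.63414146, -0.76794065]]), 't': array([0.59288481, 0.0462101 , 1.15712897])}
0.1 [0.14943225 0.60613446 0.23825542] [ 1.20627748e-01  9.92697272e-01 -1.01213679e-03 -2.18706561e-04] [0.20129001 1.38806036 0.52357541]
```

View pics/top0.png

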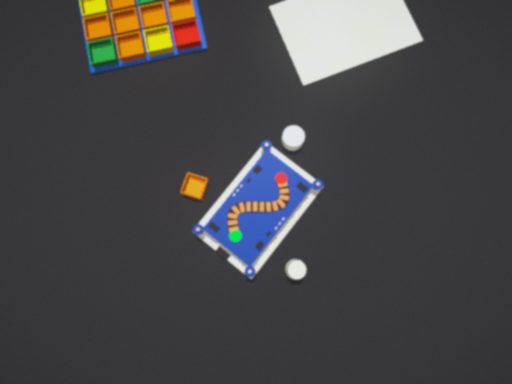

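View pics/side0.png

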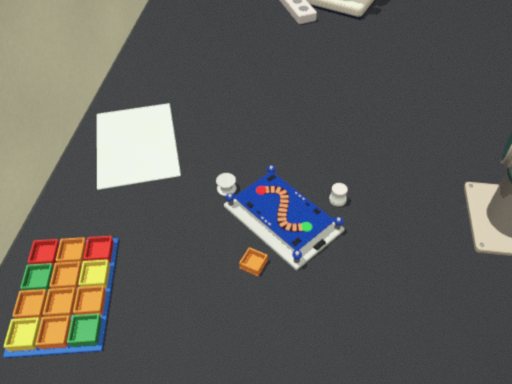

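The top view shows the green pad near (235,236), the red pad near (281,178) and the S between them. The cup, jar and spool stand clear of the strip, and the arm is out of view. Next I'll measure the pads.

```bash
cat > h.py <<'E'
import numpy as np, cv2
from station import ctrl, claw, kinematics, eyes
def ray(n,uv,z):
    c=eyes.get_calibration(n);R,t=c["R"],c["t"]
    d=R.T@np.linalg.solve(c["intrinsics"],[uv[0],uv[1],1]);o=-R.T@t
    return o+d*(z-o[2])/d[2]
def proj(n,X):
    c=eyes.get_calibration(n);p=c["intrinsics"]@(c["R"]@np.asarray(X)+c["t"]);return p[:2]/p[2]
E
cat > m.py <<'E'
from h import *
roi={"top":(190,140,330,280),"side":(220,165,350,248)}
P={}
for n in roi:
    im=cv2.imread(f"pics/{n}0.png");x0,y0,x1,y1=roi[n]
    hsv=cv2.cvtColor(im,cv2.COLOR_BGR2HSV)
    w=np.zeros(im.shape[:2],np.uint8);w[y0:y1,x0:x1]=1
    if n=="top": w[170:205,180:212]=0
    H,S,V=[hsv[...,i].astype(int) for i in range(3)]
    ms={"green":(H>50)&(H<80)&(S>150)&(V>110),"red":((H<4)|(H>172))&(S>150)&(V>110)}
    for k,m in ms.items():
        nn,lab,st,ce=cv2.connectedComponentsWithStats((m&(w>0)).astype(np.uint8))
        i=1+np.argmax(st[1:,4]);P[n,k]=ray(n,ce[i],.042)
        print(n,k,ce[i],st[i],P[n,k])
    g,r=P[n,"green"],P[n,"red"];d=r-g
    print(n,"centre",(g+r)/2,"len",np.hypot(*d[:2]),"yaw",np.arctan2(d[1],d[0]))
    big=cv2.resize(im[y0:y1,x0:x1],None,fx=4,fy=4,interpolation=cv2.INTER_CUBIC)
    c=(g+r)/2;a=np.arctan2(d[1],d[0])
    for p in [(-75,0),(-53,26),(-22,26),(0,0),(22,-26),(53,-26),(75,0),(-106,62),(-106,-62),(106,62),(106,-62)]:
        z=.042 if abs(p[0])<100 else .04
        q=np.array([c[0]+(np.cos(a)*p[0]-np.sin(a)*p[1])/1e3,c[1]+(np.sin(a)*p[0]+np.cos(a)*p[1])/1e3,z])
        u=(proj(n,q)-[x0,y0]+.5)*4-.5;cv2.circle(big,tuple(int(v) for v in u),3,(255,255,255),-1)
    cv2.imwrite(f"pics/{n}m.png",big)
E
python3 m.py
```

```text
top green [234.95495495 235.41441441] [229 230  12  12 111] [0.48463341 0.11176757 0.042     ]
top red [280.52380952 177.67857143] [276 173  10  10  84] [0.60042666 0.01621869 0.042     ]
top centre [0.54253004 0.06399313 0.042     ] len 0.1501254956321921 yaw -0.6898999905584324
side green [306.54285714 226.2       ] [302 222  10   9  70] [0.48593842 0.10921585 0.042     ]
side red [260.92592593 189.87037037] [257 187   9   7  54] [0.60250648 0.01404013 0.042     ]
side centre [0.54422245 0.06162799 0.042     ] len 0.15048764360640834 yaw -0.6847104608230394
```

View pics/topm.png

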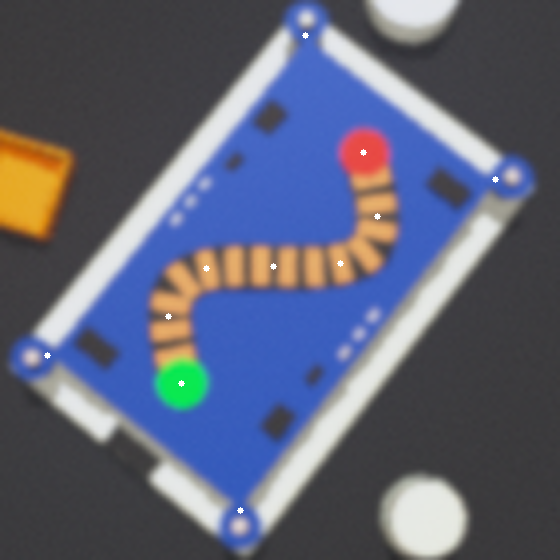

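View pics/sidem.png

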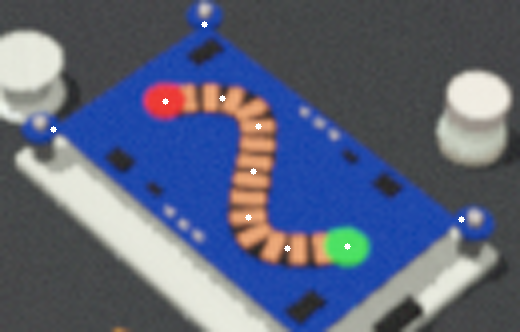

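```bash
cat >> h.py <<'E'
from scipy.interpolate import CubicSpline
C=np.array([.5434,.0628]);A=-.687
PT=np.array([(-75,0),(-53,26),(-22,26),(0,0),(22,-26),(53,-26),(75,0)])/1e3
s=np.r_[0,np.cumsum(np.hypot(*np.diff(PT,axis=0).T))]
spl=CubicSpline(s,PT)
def w(p): 
    c,q=np.cos(A),np.sin(A); return C+np.asarray(p)@np.array([[c,q],[-q,c]])
E
python3 - <<'E'
from h import *
# orange copper bars: unproject each pixel, compare with spline / sine
for n in("top","side"):
    im=cv2.imread(f"pics/{n}0.png");hsv=cv2.cvtColor(im,cv2.COLOR_BGR2HSV)
    H,S,V=[hsv[...,i].astype(int) for i in range(3)]
    yy,xx=np.nonzero((H>=6)&(H<22)&(S>70)&(V>110))
    L=[]
    c,q=np.cos(A),np.sin(A)
    for x,y in zip(xx,yy):
        d=ray(n,(x,y),.042)[:2]-C; L.append((c*d[0]+q*d[1],-q*d[0]+c*d[1]))
    L=np.array(L)*1e3; L=L[(abs(L[:,0])<85)&(abs(L[:,1])<50)]
    print(n,len(L),"centroid",L.mean(0).round(1))
    t=np.linspace(0,s[-1],400)
    X=np.linspace(-75,75,400)
    for nm,cv in(("spline",spl(t)*1e3),("sine",np.c_[X,-32.6*np.sin(2*np.pi*X/150)])):
        T=np.gradient(cv,axis=0);T/=np.hypot(*T.T)[:,None]
        D=L[:,None]-cv[None];i=np.argmin((D**2).sum(2),1);e=D[np.arange(len(L)),i]
        off=T[i,0]*e[:,1]-T[i,1]*e[:,0]
        print(nm,[ (round(off[(i//50)==k].mean(),1),round(np.ptp(off[(i//50)==k]),1)) for k in range(8)])
E
```

```text
Traceback (most recent call last):
  File "h.py", line 4, in ray
    c=eyes.get_calibration(n);R,t=c["R"],c["t"]
ValueError: time passes only in moves, steps and waits
```

```bash
python3 - <<'E'
from h import *
q=[0,0]; claw.command_gripper(0.0,20)
o=ctrl.read_ee_rot(); g=w(PT[0])
ctrl.goto([g[0],g[1],.042+.008+.03],[*(np.array([.1206,.9927,0,0])/np.hypot(.1206,.9927))])
print(ctrl.read_clock(),ctrl.read_tool_pos(),g,ctrl.read_ee_rot(),ctrl.read_gripper_width(),ctrl.read_qpos())
print([np.round(ctrl.read_contact_force(),2) for _ in range(3)])
for n in("top","side"): cv2.imwrite(f"pics/{n}1.png",cv2.resize(eyes.grab_frame(n)[130:290,170:360,::-1],None,fx=4,fy=3.6))
E
```

```text
3.0833 [0.48572854 0.11106165 0.08030311] [0.48541359 0.11036654] [1.20050496e-01 9.92767714e-01 1.82732076e-04 3.33048807e-04] -0.0012236490019611854 [ 9.48485998e-02  1.96782029e-01 -4.95218888e-01  8.78066637e-01
  2.14801631e-04  3.35530187e-01]
[array([ 0.04,  1.14, -0.65]), array([ 0.04,  1.14, -0.65]), array([ 0.04,  1.14, -0.65])]
```

```bash
sed -i 's/^def ray/from functools import lru_cache\ncal=lru_cache(None)(eyes.get_calibration)\ndef ray/; s/c=eyes.get_calibration(n)/c=cal(n)/' h.py; python3 - <<'E'
from h import *
for n in("top","side"):
    im=cv2.imread(f"pics/{n}0.png");hsv=cv2.cvtColor(im,cv2.COLOR_BGR2HSV)
    H,S,V=[hsv[...,i].astype(int) for i in range(3)]
    yy,xx=np.nonzero((H>=6)&(H<22)&(S>70)&(V>110))
    c,q=np.cos(A),np.sin(A);L=[]
    for x,y in zip(xx,yy):
        d=ray(n,(x,y),.042)[:2]-C; L.append((c*d[0]+q*d[1],-q*d[0]+c*d[1]))
    L=np.array(L)*1e3; L=L[(abs(L[:,0])<85)&(abs(L[:,1])<50)]
    print(n,len(L),"centroid",L.mean(0).round(1))
    t=np.linspace(0,s[-1],400);X=np.linspace(-75,75,400)
    for nm,cv in(("spline",spl(t)*1e3),("sine",np.c_[X,-32.6*np.sin(2*np.pi*X/150)])):
        T=np.gradient(cv,axis=0);T/=np.hypot(*T.T)[:,None]
        D=L[:,None]-cv[None];i=np.argmin((D**2).sum(2),1);e=D[np.arange(len(L)),i]
        off=T[i,0]*e[:,1]-T[i,1]*e[:,0]
        print(nm,[(round(off[(i//50)==k].mean(),1),round(np.ptp(off[(i//50)==k]),1)) for k in range(8)])
print(ctrl.read_clock())
E
```

```text
top 773 centroid [-0.4 -0. ]
spline [(np.float64(-1.8), np.float64(18.9)), (np.float64(1.1), np.float64(22.5)), (np.float64(0.7), np.float64(22.2)), (np.float64(-2.0), np.float64(19.6)), (np.float64(-0.2), np.float64(19.6)), (np.float64(-1.9), np.float64(21.1)), (np.float64(0.3), np.float64(22.4)), (np.float64(4.7), np.float64(18.9))]
sine [(np.float64(1.3), np.float64(18.7)), (np.float64(0.5), np.float64(19.5)), (np.float64(-0.2), np.float64(18.9)), (np.float64(-1.0), np.float64(18.8)), (np.float64(-1.1), np.float64(18.6)), (np.float64(-1.0), np.float64(19.7)), (np.float64(0.9), np.float64(18.2)), (np.float64(1.2), np.float64(18.9))]
side 452 centroid [0.  1.2]
spline [(np.float64(-3.9), np.float64(17.4)), (np.float64(-0.8), np.float64(22.7)), (np.float64(2.2), np.float64(20.1)), (np.float64(0.5), np.float64(17.9)), (np.float64(2.3), np.float64(19.1)), (np.float64(-0.7), np.float64(22.3)), (np.float64(-0.7), np.float64(22.0)), (np.float64(2.3), np.float64(16.4))]
sine [(np.float64(-1.1), np.float64(17.6)), (np.float64(-1.0), np.float64(18.3)), (np.float64(1.0), np.float64(19.0)), (np.float64(1.4), np.float64(17.8)), (np.float64(1.3), np.float64(19.0)), (np.float64(0.4), np.float64(19.6)), (np.float64(-0.4), np.float64(18.9)), (np.float64(-0.7), np.float64(16.9))]
3.1833
```

View pics/top1.png

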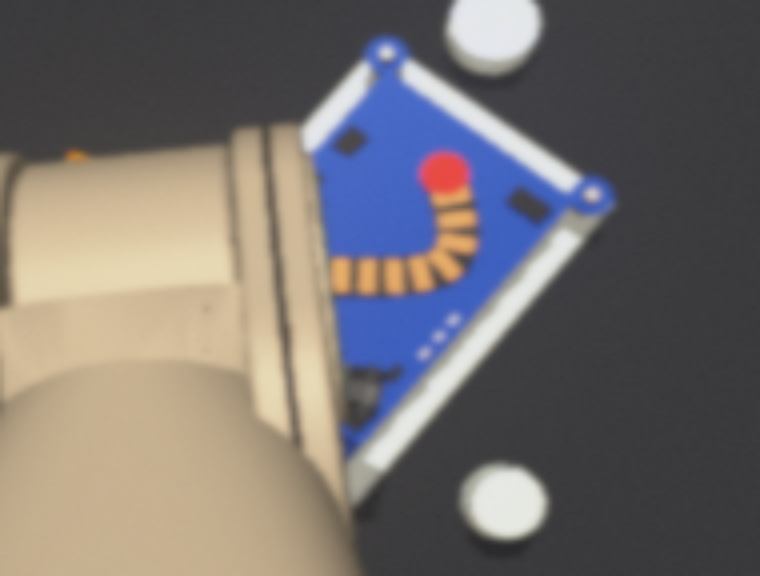

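View pics/side1.png

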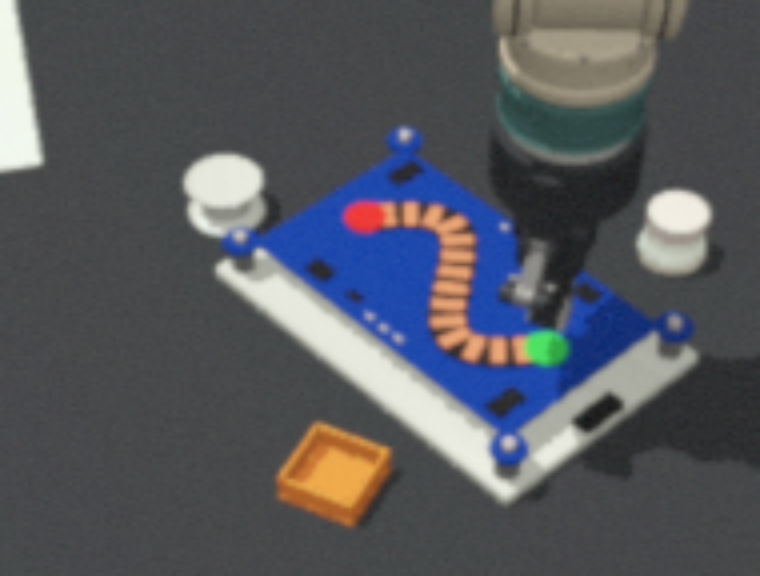

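The side view shows the tips above the green pad at roughly (306,226) full-frame. A sine centreline fits the bars better than the spline: offsets are within 1.4 mm, at a constant width of about 19 mm. Now I'll press down gently.

```bash
cat >> h.py <<'E'
X=np.linspace(-.075,.075,2001);SN=np.c_[X,-.0326*np.sin(2*np.pi*X/.15)]
sl=np.r_[0,np.cumsum(np.hypot(*np.diff(SN,axis=0).T))]
def path(k): # n+1 world points evenly along arc
    t=np.linspace(0,sl[-1],k+1);return w(np.c_[np.interp(t,sl,SN[:,0]),np.interp(t,sl,SN[:,1])])
E
python3 - <<'E'
from h import *
g=w(PT[0]);v=ctrl
for z in(.060,.054,.051,.049,.047,.045):
    v.servo_line([*g,z],vel=.03 if z<.06 else .06);v.pause(.15)
    print(z,round(v.read_clock(),2),v.read_tool_pos().round(4),v.read_contact_force().round(2))
print(v.read_ee_rot().round(4))
cv2.imwrite("pics/side2.png",cv2.resize(eyes.grab_frame("side")[130:290,170:360,::-1],None,fx=4,fy=3.6))
E
```

```text
0.06 3.82 [0.4857 0.1104 0.0602] [-0.82  0.09  0.88]
0.054 4.32 [0.4855 0.1104 0.0541] [-0.16  0.1  -0.03]
0.051 4.72 [0.4854 0.1104 0.051 ] [-0.06 -0.69 -0.06]
0.049 5.12 [0.4855 0.1104 0.0491] [-0.5  -0.76  0.09]
0.047 5.52 [0.4856 0.1104 0.0471] [0.84 0.56 1.22]
0.045 5.92 [0.4856 0.1104 0.0451] [-0.1   0.53  2.4 ]
[1.206e-01 9.927e-01 0.000e+00 2.000e-04]
```

View pics/side2.png

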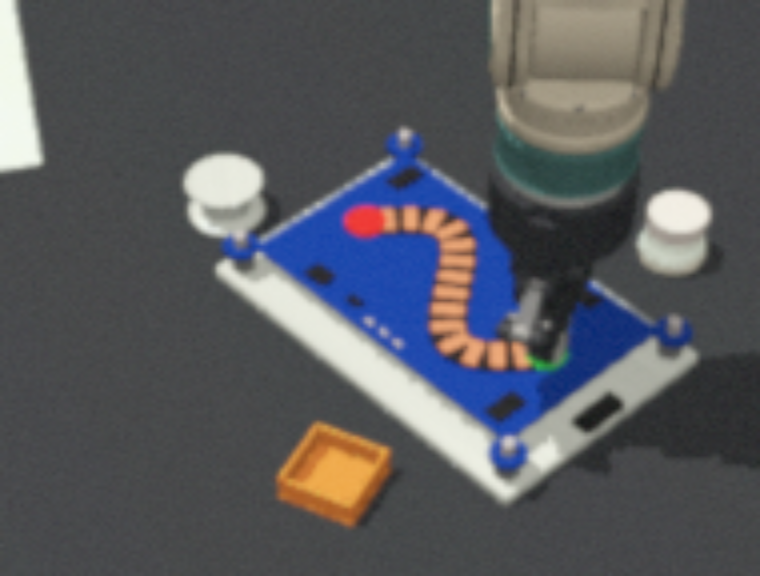

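The board has sunk about 5 mm: the red pad moved about 5 px in the zoomed view, and Fz is about 2 N. Now the slide.

```bash
python3 - <<'E'
from h import *
v=ctrl
P=path(32)
for i,p in enumerate(P[1:],1):
    v.servo_line([*p,.045],vel=.025)
    t=v.read_tool_pos();f=v.read_contact_force()
    if i%3==0: print(i,round(v.read_clock(),2),((t-[*p,.045])*1e3).round(1),f.round(1))
    if f[2]>6 or np.abs(f[:2]).max()>6 or abs(t[2]-.045)>.003: print("STOP",i,t,f);break
    if i==16: cv2.imwrite("pics/side3.png",cv2.resize(eyes.grab_frame("side")[130:290,170:360,::-1],None,fx=4,fy=3.6))
v.pause(.3)
print(round(v.read_clock(),2),v.read_tool_pos(),v.read_ee_rot().round(3),np.mean([(v.pause(.05),v.read_contact_force())[1] for _ in range(6)],0))
for n in("top","side"): cv2.imwrite(f"pics/{n}4.png",cv2.resize(eyes.grab_frame(n)[130:290,170:360,::-1],None,fx=4,fy=3.6))
E
```

```text
3 7.19 [0.7 0.1 0.2] [-0.1 -0.3  1.7]
6 8.42 [ 0.6 -0.   0.1] [-0.7 -0.5  2.2]
9 9.64 [ 0.5 -0.4  0.1] [-0.7  0.3  2. ]
12 10.87 [ 0.1 -0.4  0. ] [-0.7 -0.1  2.4]
15 12.09 [-0.  -0.4 -0. ] [0.8 0.2 1.4]
18 13.37 [-0.  -0.4  0. ] [-0.  -0.8  1.9]
21 14.59 [ 0.1 -0.4  0. ] [ 0.3 -0.5  2.2]
24 15.82 [ 0.3 -0.4  0. ] [-0.3  0.4  1.8]
27 17.04 [ 0.6 -0.   0.1] [-0.3 -0.5  1.7]
30 18.27 [0.6 0.1 0.1] [0.4 0.7 1.2]
19.38 [0.60191863 0.01527818 0.0452391 ] [0.121 0.993 0.    0.001] [0.93495964 0.57587126 2.04125314]
```

View pics/side3.png

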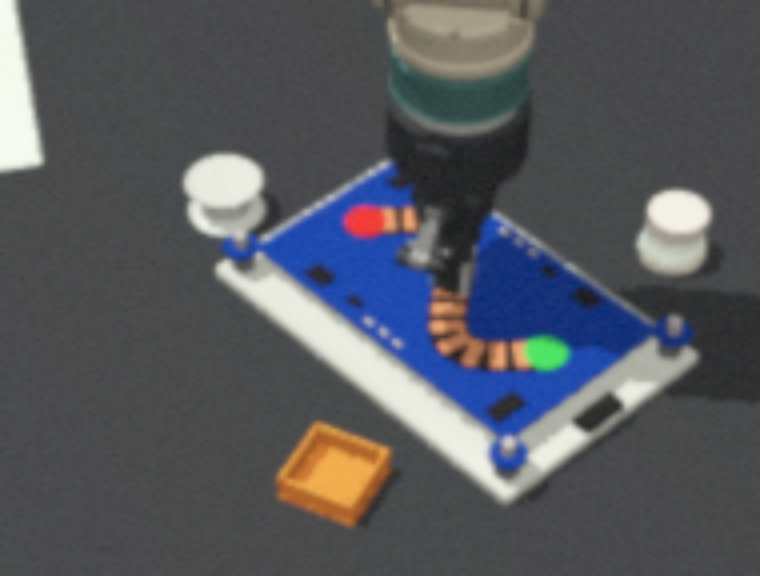

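View pics/side4.png

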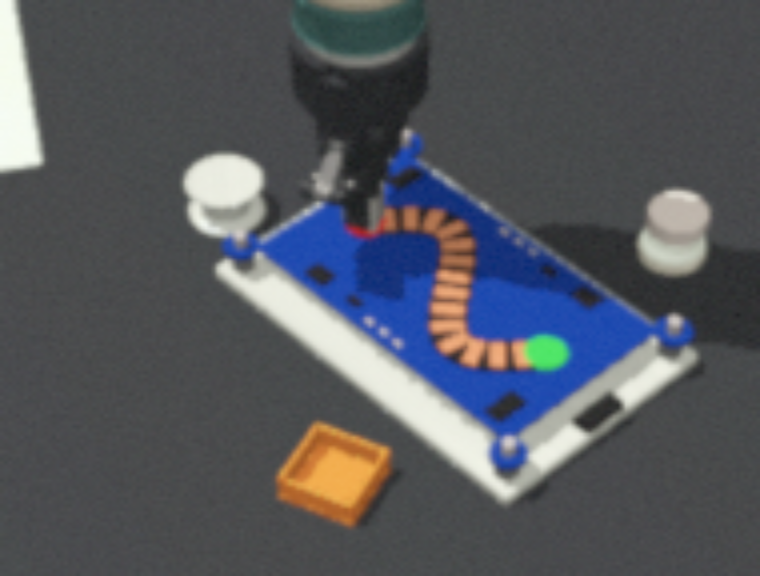

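View pics/top4.png

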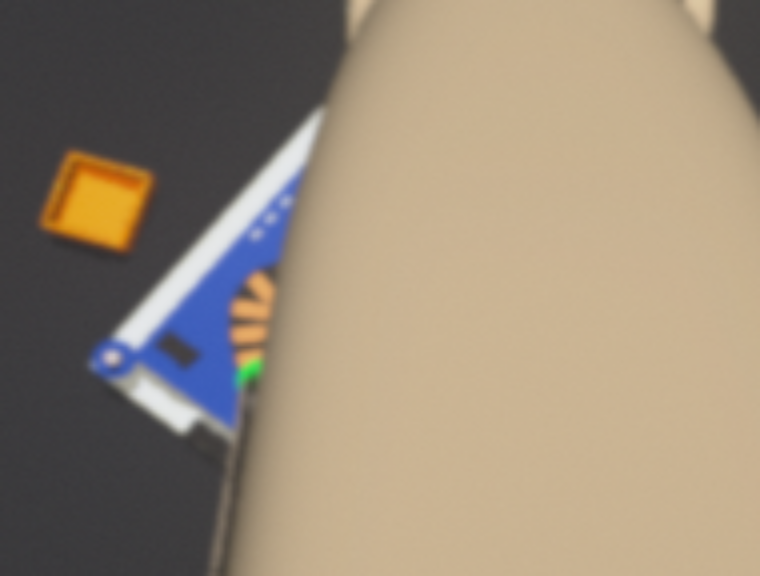

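The tips are on the red pad, which is just visible under them at about (365,230) in the zoomed side view. The board is still down, and the cup, jar and spool haven't moved. I'll hand in.

```bash
python3 - <<'E'
from station import ctrl
ctrl.finish_job()
E
```

```text
the job is handed in; nothing more can be done
```

I ran the test and handed it in at about 19.5 s of the 48 s. The shut fingers pressed the green pad, then slid along the S-strip in one pass to the red pad. They finished still holding the red pad down.

- **Press depth:** the tool height put the fingertips about 5 mm below the strip's rest height throughout, well short of the 15 mm stop. Fz read about 1.2–2.4 N while sliding and averaged 2.0 N at the end, which matches the springs. The board's sink was also visible in the side view.
- **Staying on the strip:** the arm kept within about 0.7 mm of the planned centreline. I used a sine curve through the given points because it fitted the copper bars better than a spline.
- **Bystanders:** the side pictures show the cup, jar and spool where they started.

**What disagreed or went unchecked:**
- The two cameras disagreed on the strip's position by 2–3 mm. I used their average, so the path could be about 1.5 mm off centre.
- The force readings carry about ±1 N of noise, so contact along the way rests on tool height as much as on force.
- The arm blocked the top view of the red pad, so the final position was checked only in the side view and from the tool reading.

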